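# Make up two frame kits for the test rig

### The job

Make up two kits for the test rig's rod frame: put the flanged foot and the longest of the three slotted bars in the square white tray, and the cross clamp and the shortest bar in the round steel dish. Set every part down on the container's floor, bars lying flat, foot and clamp the same way up as you find them, nothing on top of anything else or leaning on a rim; leave the middle bar and the mouse where they are.

Things in the scene. Friction and masses are not known exactly. Their poses are not given: they have to be found in the camera images.
- tray: square white plastic tray, open on top, 200 x 200 mm outside, 16 mm high, walls and floor 4 mm thick (inside 192 x 192 mm, floor 4 mm above the bench), fixed to the bench; origin at the centre of its underside, x and y along its sides, z up. On one side of the bench, the dish on the other
- dish: round shallow steel dish, open on top, 200 mm across the rim, 16 mm high, wall 3 mm, flat floor 188 mm across inside and 4 mm above the bench, fixed to the bench; origin at the centre of its underside, z up
- foot: steel post foot: round flange 64 mm across and 8 mm thick with four dark screw heads, on it a round collar 28 mm in diameter from 8 to 48 mm height; stands on its flange, origin at the centre of its underside, z up; about 0.2 kg
- clamp: aluminium cross clamp: block 40 (x) x 34 (y) x 32 (z) mm with an upright 14 mm hole, and a thumb screw with an 18 mm black knob that sticks out 22 mm from its +x face at half height; origin at the centre of the block's underside, z up; about 0.1 kg
- long_bar: the longest of three aluminium T-slot bars of 20 x 20 mm square section with dark slots, 130 mm long, lying on the bench; origin at the bar's centre (10 mm above what it lies on), x along its length
- middle_bar: the middle of three aluminium T-slot bars of 20 x 20 mm square section with dark slots, 95 mm long, lying on the bench; origin at the bar's centre (10 mm above what it lies on), x along its length; belongs to no kit, stays where it is
- short_bar: the shortest of three aluminium T-slot bars of 20 x 20 mm square section with dark slots, 60 mm long, lying on the bench; origin at the bar's centre (10 mm above what it lies on), x along its length
- mouse: black computer mouse, 100 (x) x 58 (y) x 30 (z) mm, lying on the bench among the stock; origin at the centre of its underside; stays where it is
There are look-alikes about, which are no part of the job. Of the things shaped like the foot, the steel one is meant.

How it is judged:
At the end, for the whole second after the job is handed in: The foot stands upright (within 4 degrees) on the tray's floor and the longest bar lies flat (within 4 degrees) on the tray's floor; the clamp stands upright on the dish's floor and the shortest bar lies flat on the dish's floor (heights within about 3 mm); all at rest and released (horizontal distance between foot and tray below 0.092 m and z of foot in the frame of tray between 0.002 and 0.0065 m and angle between each of foot, clamp's own z axis and vertical below 0.07 rad and linear speed of each of foot, long_bar, clamp, short_bar below 0.02 m/s and angular speed of each of foot, long_bar, clamp, short_bar below 0.2 rad/s and horizontal distance between long_bar and tray below 0.096 m and z of long_bar in the frame of tray between 0.0122 and 0.0165 m and angle between long_bar's own x axis and vertical between 1.5 and 1.642 rad and horizontal distance between clamp and dish below 0.08 m and z of clamp in the frame of dish between 0.002 and 0.0065 m and horizontal distance between short_bar and dish below 0.09 m and z of short_bar in the frame of dish between 0.0122 and 0.0165 m and angle between short_bar's own x axis and vertical between 1.5 and 1.642 rad); the robot touches nothing.
It fails at once if the middle bar is moved by more than 15 mm (distance of middle_bar from where it was at the start of the episode above 0.015 m).
It fails at once if the mouse is moved by more than 15 mm (distance of mouse from where it was at the start of the episode above 0.015 m).
It also fails if it takes over 90 s, if anything falls off the work surface, if the arm or the gripper's body presses on something with over 40 N, if the wrist force passes 120 N, or if a joint passes its speed limit or range.

### The arm

A 6-joint arm with a two-finger parallel gripper is mounted at the origin on the work surface. World frame = base frame: x ahead of the robot, y to its left, z up, the work surface at z = 0. Lengths are in m, angles in rad, forces in N, time in s.
With the tool pointing down it reaches from about 0.35 to 0.8 m from the base axis. Payload 7.3 kg.
Tool frame: the origin (TCP) lies on the centre line of the jaws, within the pads' length; the fingertips stand ahead of it and the grasp point (between the pads) is the TCP (ctrl.tips_ahead is the z of the fingertips in the tool frame, in m); z points along the fingers, x is the direction in which the jaws open and shut, and the axes are right-handed (so a half turn about z gives the same grasp; the last joint's range is limited). The gripper opens to 85 mm and grips with 20 to 120 N. Pads are 22 mm wide; open, the fingers measure 114 mm over their backs; the gripper's body (76 mm by 85 mm) begins 54 mm behind the grasp point. The pads swing forward as they close: fully open they stand 13 mm farther back than shut.
Start: joints at [-1.349, 0.342, 1.524, -0, 1.275, -0.146], TCP at [0.189, -0.49, 0.25] pointing down, gripper open.
Joint ranges: [-2.53, 2.53], [-0.77, 2.02], [0.04, 2.7], [-1, 4.14], [0.28, 2.66], [-3.11, 3.11]. Speed limits (rad/s): [2.57, 2.57, 3.14, 3.14, 3.14, 3.14].

### API

Orientations are given as a unit quaternion [w, x, y, z].
In Python, from cell import ctrl gives the robot as it stands. The module is installed in compiled form; this text tells all that it offers.
- The arm moves only by the tool play_rows, never from a script. Its argument "plan" is text: rows parted by semicolons, each of 6 numbers parted by spaces: the shift along the tool's x, y, z in m, then the turn, a rotation vector about the tool's x, y, z in rad. A call has 1 to 10 rows; each row shifts and turns the commanded pose from where the row before left it, along the tool's axes as they then stand; what a row does not reach is not made up. A row lasts 1/8 s, in which the tool goes at most 62.5 mm and 10.7 degrees, less where a joint would pass 70% of its speed; a pose out of reach is approached as far as the arm can. A call with a gripper value outside its range is refused whole. "grip" is the finger opening in m, from 0 to 0.0854, set as the call begins (left out, the last holds). The fingers move at their own pace and stop on an object; "grip_force" is the grip in N (left out, the last holds). Time passes only in rows, so rows that do not move let the fingers close. It gives the time, the measured TCP pose, the force and the opening at its end, in the units of the state.
- ctrl.sense(): the state, without advancing time (a new reading comes with each control period).
- ctrl.read_camera(name): name is "scene" or "top" or "wrist"; returns a dict with "pixels" (384x512x3 uint8, blue, green, red), "fx", "fy", "cx", "cy" (pixels), "k1" (the pictures are not rectified: a ray, as slopes to the right and down, at radius r is drawn at 1 + k1 r^2 times it, then the intrinsics apply), "rvec" (rotation vector, rad) and "tvec" (3), from world to camera coordinates, as OpenCV has them. Camera axes: x right, y down, z forward; pixel columns grow to the right and rows downward; lengths in m; the calibration is good to about 2 mm. A picture is of the moment at which its call begins. There is no depth.
- ctrl.hand_in(): hands the job in, once; it reports no verdict.
The state is a dict: "t": time; "joint_pos": joint angles; "qvel": joint speeds; "joint_efforts": joint torques, N m; "tcp_pos": TCP position; "tool_rot": TCP orientation; "wrist_force": force on the tool from outside, world axes, zero at the start; "wrist_torque": the same for the moment, N m; "finger_gap": opening from 0.0 (shut) to 1.0 (fully open).
Only numpy, scipy, OpenCV 4.12 (cv2) and the standard library are available. Lean on these libraries where they do the work, as an engineer would, in place of code of your own. Each camera call takes 0.05 s, during which the arm holds its last target. There are 200 camera calls.

## Working session

There is one attempt and no reset: what is moved stays moved. The work goes in short steps, Python scripts to look and compute and a tool call to move; the robot and the scene stay as the last step left them, time stands still between calls to the robot, and variables do not carry over. Pictures are saved under pics/ and viewed, about 12 in all and at most 16, crops included, and the job is handed in when it is done.

Besides the shell and the picture viewer there is one more tool, called as name(argument=value, ...), one argument or row to a line, values as JSON. play_rows: Moves the arm, as the interface text tells. Its arguments: {"type":"object","properties":{"plan":{"type":"string"},"grip":{"type":"number"},"grip_force":{"type":"number"}},"required":["plan"]}

```bash
mkdir -p pics; cat > h.py <<'E'
import numpy as np, cv2
from cell import ctrl
def cam(n,save=None):
    c=ctrl.read_camera(n)
    if save: cv2.imwrite('pics/'+save,c['pixels'])
    return c
def w(c,u,v,z=0.):
    K=np.array([[c['fx'],0,c['cx']],[0,c['fy'],c['cy']],[0,0,1]])
    d=cv2.undistortPoints(np.array([[[u,v]]],float),K,np.array([c['k1'],0,0,0.]))[0,0]
    R=cv2.Rodrigues(np.array(c['rvec'],float))[0];t=np.array(c['tvec'],float).ravel()
    o=-R.T@t; r=R.T@np.array([d[0],d[1],1]); return (o+r*(z-o[2])/r[2])
E
python3 - <<'E'
from h import *
a=cam('top','top0.png')['pixels'];b=cam('scene','scene0.png')['pixels']
cv2.imwrite('pics/top0b.png',cv2.resize(a,(800,600),interpolation=2))
s=ctrl.sense();print(s,ctrl.tips_ahead)
E
```

```text
{'t': 0.1, 'joint_pos': array([-1.34901141e+00,  3.42658851e-01,  1.52495453e+00, -3.11206122e-05,
        1.27536268e+00, -1.46005954e-01]), 'qvel': array([-0.00080122, -0.00228835, -0.00130751,  0.00029745,  0.00036432,
        0.00092002]), 'joint_efforts': array([ 2.62221969e-03, -4.34445548e+01, -2.46491611e+01, -1.01523517e-04,
        4.65256831e-03,  4.49889981e-06]), 'tcp_pos': array([ 0.18870117, -0.48955491,  0.24968088]), 'tool_rot': array([-4.59315691e-04,  8.24488551e-01, -5.65878211e-01, -5.17403707e-04]), 'wrist_force': array([-0.10567151, -0.32283441, -0.57940507]), 'wrist_torque': array([ 0.02215364, -0.03361728, -0.0340982 ]), 'finger_gap': 0.9948177645686921} 0.019
```

View pics/top0b.png

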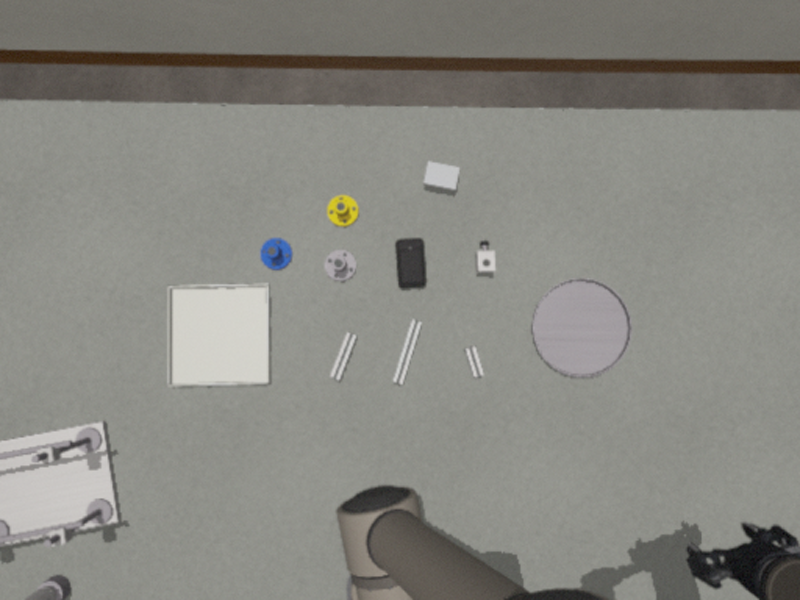

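View pics/scene0.png

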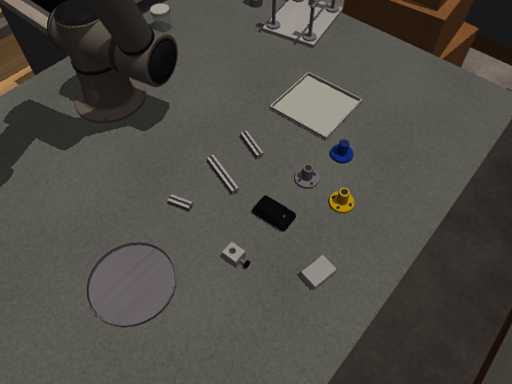

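Top picture (800x600 scale). Flanged feet: blue (277,254), yellow (343,210), and steel grey at (340,265), which is the one meant. Bars: (343,356) middle, (407,352) longest, (475,362) shortest. The clamp is at (486,260) with its knob upward, and the white block at (442,177) is not part of the job. I'll confirm these in one crop.

```bash
python3 - <<'E'
from h import *
c=cam('top'); a=c['pixels'][120:260,200:330]
cv2.imwrite('pics/crop1.png',cv2.resize(a,None,fx=4.2,fy=4.2,interpolation=2))
s=1.5625
P=dict(tray=((219,335),.016),dish=((581,328),.016))
for k,((u,v),z) in P.items(): print(k,w(c,u/s,v/s,z).round(4))
for x in [(50,250),(50.,50)]: pass
E
```

```text
tray [0.4919 0.3775 0.016 ]
dish [ 0.515  -0.3453  0.016 ]
```

View pics/crop1.png

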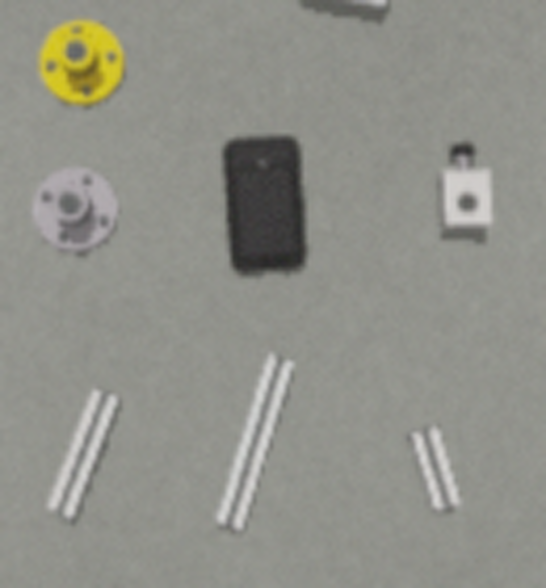

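The crop confirms them: steel foot flange at (75,209), clamp at (467,198) with its knob at (461,152), long bar (282,357)-(230,524), short bar (425,431)-(448,507), middle bar at left (83,455), mouse (265,203).

```bash
python3 - <<'E'
from h import *
c=cam('top')
f=lambda x,y,z:w(c,200+(x+.5)/4.2-.5,120+(y+.5)/4.2-.5,z)
print('foot',f(75,209,.008).round(4),'collartop',f(70,205,.048).round(4))
print('clamp',f(467,198,.032).round(4),'knob',f(461,152,.02).round(4),'l',f(443,200,.032).round(4),'r',f(492,198,.032).round(4))
for n,a,b in (('long',(282,357),(230,524)),('short',(425,431),(448,507)),('mid',(107,393),(61,516))):
    a=f(*a,.02);b=f(*b,.02);d=a-b;print(n,((a+b)/2).round(4),np.linalg.norm(d).round(3),np.arctan2(d[1],d[0]).round(3))
print('mouse',f(265,203,.02).round(3))
from scipy.spatial.transform import Rotation as R
q=ctrl.sense()['tool_rot'];print(R.from_quat(np.r_[q[1:],q[0]]).as_matrix().round(3))
E
```

```text
foot [0.6368 0.1404 0.008 ] collartop [0.6356 0.1401 0.048 ]
clamp [ 0.6464 -0.1517  0.032 ] knob [ 0.6822 -0.1488  0.02  ] l [ 0.6447 -0.134   0.032 ] r [ 0.6466 -0.1702  0.032 ]
long [0.4655 0.002  0.02  ] 0.129 -0.291
short [ 0.446  -0.1317  0.02  ] 0.058 0.301
mid [0.4535 0.129  0.02  ] 0.096 -0.341
mouse [ 0.642 -0.003  0.02 ]
[[ 0.36  -0.933 -0.   ]
 [-0.933 -0.36   0.001]
 [-0.001 -0.    -1.   ]]
```

```bash
cat >> h.py <<'E'
from scipy.spatial.transform import Rotation as R
def go(x,y,z,xyaw):
    "turn about tool z first (jaw x-axis to world yaw xyaw mod pi), then shift in turned axes"
    s=ctrl.sense();q=s['tool_rot'];M=R.from_quat(np.r_[q[1:],q[0]]).as_matrix()
    y0=np.arctan2(M[1,0],M[0,0]); d=(xyaw-y0+np.pi/2)%np.pi-np.pi/2; turn=-d
    N=M@R.from_rotvec([0,0,turn]).as_matrix()
    N=R.from_rotvec([0,0,y0+d]).as_matrix()@np.diag([1,-1,-1])
    print('t%.1f'%s['t'],'tcp',s['tcp_pos'].round(4),'gap%.3f'%s['finger_gap'],'j6 %.2f'%s['joint_pos'][5],'F',s['wrist_force'].round(1),'tilt',M[2,:2].round(4))
    print('turn',round(turn,3),'shift',(N.T@(np.array([x,y,z])-s['tcp_pos'])).round(4))
E
python3 -c "
from h import *
go(.446,-.1317,.12,.301-np.pi/2)"
```

```text
t0.2 tcp [ 0.1888 -0.4897  0.2499] gap0.998 j6 -0.15 F [-0.1 -0.2  0.1] tilt [-0.0009 -0.0001]
turn 0.067 shift [-0.2656 -0.3518  0.1299]
```

play_rows(
  plan="0 0 0 0 0 0.067; -0.0332 -0.044 0 0 0 0; -0.0332 -0.044 0 0 0 0; -0.0332 -0.044 0 0 0 0; -0.0332 -0.044 0 0 0 0; -0.0332 -0.044 0.02 0 0 0; -0.0332 -0.044 0.02 0 0 0; -0.0332 -0.044 0.02 0 0 0; -0.0332 -0.044 0.02 0 0 0; 0 0 0.05 0 0 0",
  grip=0.06,
)

```text
t: 1.45
tcp_pos: [0.4495, -0.1296, 0.1209]
tool_rot: [-0.001, 0.807, -0.591, 0.003]
wrist_force: [-0.1, -0.1, -1.2]
finger_gap: 0.7
```

```bash
python3 -c "
from h import *
go(.446,-.1317,.023,.301-np.pi/2)
a=cam('wrist','w1.png')"
```

```text
t1.4 tcp [ 0.4495 -0.1296  0.1209] gap0.700 j6 0.82 F [-0.1 -0.1 -1.2] tilt [ 0.0037 -0.0047]
turn 0.005 shift [0.0009 0.0039 0.0979]
```

View pics/w1.png

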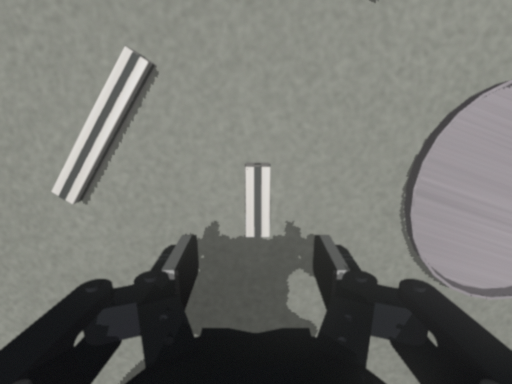

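Wrist picture: the short bar runs straight up between the fingers at column 257, so it is centred and aligned. I'll descend and grip.

play_rows(
  plan="0 0 0.04 0 0 0; 0 0 0.035 0 0 0; 0 0 0.015 0 0 0; 0 0 0.007 0 0 0; 0 0 0 0 0 0",
)

```text
t: 2.12
tcp_pos: [0.4463, -0.1323, 0.0236]
tool_rot: [0.0, 0.805, -0.593, -0.0]
wrist_force: [-0.3, -0.0, 1.3]
finger_gap: 0.701
```

play_rows(
  plan="0 0 0 0 0 0; 0 0 0 0 0 0; 0 0 0 0 0 0; 0 0 0 0 0 0; 0 0 0 0 0 0; 0 0 0 0 0 0; 0 0 -0.02 0 0 0; 0 0 -0.04 0 0 0; 0 0 -0.02 0 0 0; 0 0 0 0 0 0",
  grip=0.0,
  grip_force=40,
)

```text
t: 3.38
tcp_pos: [0.4471, -0.1323, 0.1046]
tool_rot: [-0.0, 0.805, -0.593, 0.002]
wrist_force: [-0.1, 0.6, -1.0]
finger_gap: 0.221
```

```bash
python3 -c "
from h import *
go(.515,-.303,.1,-np.pi/2)
a=cam('wrist','w2.png')"
```

```text
t3.4 tcp [ 0.4471 -0.1323  0.1046] gap0.221 j6 0.82 F [-0.1  0.6 -1. ] tilt [ 0.0026 -0.0027]
turn 0.301 shift [ 0.1707 -0.0679  0.0046]
```

View pics/w2.png

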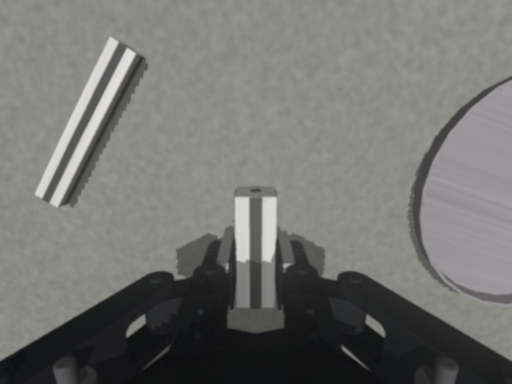

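The short bar is held level, with a 19 mm gap. I'll carry it to the dish.

play_rows(
  plan="0 0 0 0 0 0.15; 0 0 0 0 0 0.151; 0.043 -0.017 0 0 0 0; 0.043 -0.017 0 0 0 0; 0.043 -0.017 0 0 0 0; 0.042 -0.017 0 0 0 0; 0 0 0.03 0 0 0; 0 0 0.03 0 0 0; 0 0 0.01 0 0 0; 0 0 0 0 0 0",
)

```text
t: 4.68
tcp_pos: [0.5138, -0.3025, 0.0322]
tool_rot: [-0.0, -0.707, 0.707, 0.001]
wrist_force: [0.8, -0.1, -0.7]
finger_gap: 0.222
```

```bash
python3 -c "
from h import *
go(.515,-.303,.0273,-np.pi/2)"
```

```text
t4.7 tcp [ 0.5138 -0.3025  0.0322] gap0.222 j6 0.91 F [ 0.8 -0.1 -0.7] tilt [-0.0013  0.0018]
turn -0.0 shift [ 0.0005 -0.0012  0.0049]
```

play_rows(
  plan="0 0 0.003 0 0 0; 0 0 0.0015 0 0 0; 0 0 0 0 0 0; 0 0 0 0 0 0",
)

```text
t: 5.18
tcp_pos: [0.5144, -0.303, 0.0292]
tool_rot: [0.0, -0.707, 0.707, -0.0]
wrist_force: [-0.2, -0.9, -0.7]
finger_gap: 0.224
```

play_rows(
  plan="0 0 0 0 0 0; 0 0 0 0 0 0; 0 0 0 0 0 0; 0 0 0 0 0 0; 0 0 -0.02 0 0 0; 0 0 -0.04 0 0 0; 0 0 -0.04 0 0 0; 0 0 0 0 0 0",
  grip=0.045,
)

```text
t: 6.18
tcp_pos: [0.5158, -0.3042, 0.1324]
tool_rot: [0.0, -0.707, 0.707, -0.004]
wrist_force: [-0.5, -0.4, -0.5]
finger_gap: 0.525
```

```bash
python3 -c "
from h import *
go(.646,-.152,.12,-np.pi/2+.05)"
```

```text
t6.2 tcp [ 0.5158 -0.3042  0.1324] gap0.525 j6 0.91 F [-0.5 -0.4 -0.5] tilt [ 0.0044 -0.0056]
turn -0.05 shift [-0.1455 -0.1376  0.0124]
```

play_rows(
  plan="0 0 0 0 0 -0.05; -0.0364 -0.0344 0 0 0 0; -0.0364 -0.0344 0 0 0 0; -0.0364 -0.0344 0 0 0 0; -0.0363 -0.0344 0 0 0 0; 0 0 0 0 0 0; 0 0 0 0 0 0",
  grip=0.065,
)

```text
t: 7.05
tcp_pos: [0.6437, -0.1508, 0.1277]
tool_rot: [0.001, 0.725, -0.689, -0.001]
wrist_force: [-0.8, -0.1, 0.3]
finger_gap: 0.762
```

```bash
python3 -c "
from h import *
go(.646,-.152,.024,-np.pi/2+.05)
a=cam('wrist','w3.png')"
```

```text
t7.0 tcp [ 0.6437 -0.1508  0.1277] gap0.762 j6 1.18 F [-0.8 -0.1  0.3] tilt [-0.0003  0.002 ]
turn 0.0 shift [ 0.0013 -0.0022  0.1037]
```

View pics/w3.png

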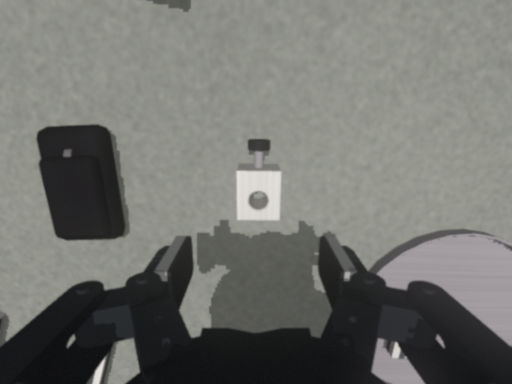

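The clamp stands square between the fingers, block top (259,195), hole (258,200), knob (259,145). I'll check its position from this picture.

```bash
python3 -c "
from h import *
c=cam('wrist');print(w(c,259,195,.032),w(c,258,200,.032))"
```

```text
[ 0.65122958 -0.15442006  0.032     ] [ 0.64709913 -0.15385077  0.032     ]
```

play_rows(
  plan="0.002 -0.004 0.04 0 0 0; 0 0 0.035 0 0 0; 0 0 0.02 0 0 0; 0 0 0.008 0 0 0; 0 0 0 0 0 0; 0 0 0 0 0 0",
)

```text
t: 7.9
tcp_pos: [0.6494, -0.153, 0.0273]
tool_rot: [-0.0, 0.724, -0.689, 0.001]
wrist_force: [-0.3, 0.1, -0.0]
finger_gap: 0.764
```

play_rows(
  plan="0 0 0 0 0 0; 0 0 0 0 0 0; 0 0 0 0 0 0; 0 0 0 0 0 0; 0 0 0 0 0 0; 0 0 0 0 0 0",
  grip=0.0,
)

```text
t: 8.65
tcp_pos: [0.6491, -0.1528, 0.0268]
tool_rot: [-0.0, 0.725, -0.689, 0.001]
wrist_force: [-0.1, -0.1, 5.8]
finger_gap: 0.392
```

```bash
python3 -c "
from h import *
go(.512,-.39,.12,-np.pi/2)"
```

```text
t8.7 tcp [ 0.6491 -0.1528  0.0268] gap0.392 j6 1.18 F [-0.1 -0.1  5.8] tilt [ 0.0008 -0.0016]
turn 0.05 shift [ 0.2372  0.1371 -0.0932]
```

play_rows(
  plan="0 0 -0.03 0 0 0; 0 0 -0.05 0 0 0.05; 0.0474 0.0274 0 0 0 0; 0.0474 0.0274 0 0 0 0; 0.0474 0.0274 0 0 0 0; 0.0474 0.0274 0 0 0 0; 0.0474 0.0274 0 0 0 0; 0 0 0.03 0 0 0; 0 0 0 0 0 0; 0 0 0 0 0 0",
)

```text
t: 9.9
tcp_pos: [0.512, -0.3891, 0.0762]
tool_rot: [-0.0, 0.707, -0.707, 0.0]
wrist_force: [-0.1, 0.0, -1.5]
finger_gap: 0.39
```

```bash
python3 -c "
from h import *
go(.512,-.39,.031,-np.pi/2)"
```

```text
t9.9 tcp [ 0.512  -0.3891  0.0762] gap0.390 j6 0.80 F [-0.1  0.  -1.5] tilt [-0.     -0.0001]
turn 0.001 shift [0.0009 0.     0.0452]
```

play_rows(
  plan="0 0 0.025 0 0 0; 0 0 0.012 0 0 0; 0 0 0.005 0 0 0; 0 0 0.0025 0 0 0; 0 0 0 0 0 0; 0 0 0 0 0 0",
)

```text
t: 10.65
tcp_pos: [0.5118, -0.3898, 0.0319]
tool_rot: [-0.0, -0.707, 0.707, -0.001]
wrist_force: [0.3, -0.3, -1.0]
finger_gap: 0.388
```

play_rows(
  plan="0 0 0 0 0 0; 0 0 0 0 0 0; 0 0 0 0 0 0; 0 0 0 0 0 0; 0 0 -0.02 0 0 0; 0 0 -0.04 0 0 0; 0 0 -0.05 0 0 0; 0 0 0 0 0 0",
  grip=0.053,
)

```text
t: 11.65
tcp_pos: [0.5133, -0.3912, 0.1462]
tool_rot: [0.0, -0.707, 0.707, -0.005]
wrist_force: [0.6, -0.6, -1.6]
finger_gap: 0.619
```

```bash
python3 -c "
from h import *
go(.4655,.002,.13,-.291-np.pi/2)"
```

```text
t11.7 tcp [ 0.5133 -0.3912  0.1462] gap0.619 j6 0.80 F [ 0.6 -0.6 -1.6] tilt [ 0.0066 -0.0067]
turn 0.291 shift [-0.363   0.1586  0.0162]
```

play_rows(
  plan="0 0 0 0 0 0.145; 0 0 0 0 0 0.146; -0.0454 0.0198 0 0 0 0; -0.0454 0.0198 0 0 0 0; -0.0454 0.0198 0 0 0 0; -0.0454 0.0198 0 0 0 0; -0.0454 0.0198 0 0 0 0; -0.0454 0.0198 0 0 0 0; -0.0454 0.0198 0 0 0 0; -0.0454 0.0198 0 0 0 0",
)

```text
t: 12.9
tcp_pos: [0.4632, 0.0054, 0.1406]
tool_rot: [-0.0, -0.597, 0.802, 0.0]
wrist_force: [0.7, 0.2, 0.9]
finger_gap: 0.625
```

play_rows(
  plan="0 0 0.02 0 0 0; 0 0 0 0 0 0; 0 0 0 0 0 0",
  grip=0.06,
)

```text
t: 13.28
tcp_pos: [0.4642, 0.0034, 0.1213]
tool_rot: [-0.0, -0.597, 0.802, 0.0]
wrist_force: [-0.1, -0.7, 0.9]
finger_gap: 0.702
```

```bash
python3 -c "
from h import *
go(.4655,.002,.023,-.291-np.pi/2)
a=cam('wrist','w4.png')"
```

```text
t13.3 tcp [0.4642 0.0034 0.1213] gap0.702 j6 1.70 F [-0.1 -0.7  0.9] tilt [0.0001 0.0002]
turn -0.001 shift [ 0.001  -0.0017  0.0983]
```

View pics/w4.png

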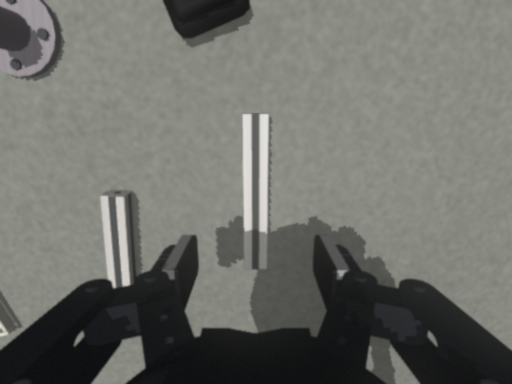

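The long bar lies centred at column 256, rows 114-268. I'll check its centre along its length.

```bash
python3 -c "
from h import *
c=cam('wrist');a=w(c,256,114,.02);b=w(c,256,268,.02);print(a,b,(a+b)/2,np.linalg.norm(a-b))"
```

```text
[ 0.53026683 -0.01709659  0.02      ] [0.40695578 0.01989037 0.02      ] [0.46861131 0.00139689 0.02      ] 0.12873869635132304
```

play_rows(
  plan="0.001 -0.003 0.04 0 0 0; 0 0 0.035 0 0 0; 0 0 0.015 0 0 0; 0 0 0.007 0 0 0; 0 0 0 0 0 0; 0 0 0 0 0 0",
)

```text
t: 14.12
tcp_pos: [0.4672, 0.0018, 0.025]
tool_rot: [0.001, -0.597, 0.802, -0.001]
wrist_force: [-0.7, -0.4, -0.3]
finger_gap: 0.702
```

play_rows(
  plan="0 0 0 0 0 0; 0 0 0 0 0 0; 0 0 0 0 0 0; 0 0 0 0 0 0; 0 0 0 0 0 0; 0 0 0 0 0 0; 0 0 -0.02 0 0 0; 0 0 -0.05 0 0 0; 0 0 -0.05 0 0 0; 0 0 0 0 0 0",
  grip=0.0,
  grip_force=50,
)

```text
t: 15.38
tcp_pos: [0.4687, 0.0018, 0.1477]
tool_rot: [0.003, -0.597, 0.802, -0.003]
wrist_force: [-0.2, -0.7, -1.0]
finger_gap: 0.217
```

```bash
python3 -c "
from h import *
go(.492,.328,.14,-np.pi/2)"
```

```text
t15.4 tcp [0.4687 0.0018 0.1477] gap0.217 j6 1.70 F [-0.2 -0.7 -1. ] tilt [-0.001  -0.0079]
turn -0.291 shift [-0.3262 -0.0233  0.0077]
```

play_rows(
  plan="0 0 0 0 0 -0.145; 0 0 0 0 0 -0.146; -0.0544 -0.004 0 0 0 0; -0.0544 -0.004 0 0 0 0; -0.0544 -0.004 0 0 0 0; -0.0544 -0.004 0 0 0 0; -0.0544 -0.004 0 0 0 0; -0.0544 -0.004 0 0 0 0; 0 0 0.03 0 0 0; 0 0 0.03 0 0 0",
)

```text
t: 16.62
tcp_pos: [0.4897, 0.329, 0.0819]
tool_rot: [0.001, 0.708, -0.707, -0.0]
wrist_force: [0.3, 0.1, -1.7]
finger_gap: 0.218
```

play_rows(
  plan="0 0 0.03 0 0 0; 0 0 0 0 0 0; 0 0 0 0 0 0",
)

```text
t: 17.0
tcp_pos: [0.4909, 0.3285, 0.0546]
tool_rot: [0.0, -0.707, 0.707, -0.0]
wrist_force: [0.7, 0.3, -1.0]
finger_gap: 0.219
```

```bash
python3 -c "
from h import *
go(.492,.328,.029,-np.pi/2)"
```

```text
t17.0 tcp [0.4909 0.3285 0.0546] gap0.219 j6 2.03 F [ 0.7  0.3 -1. ] tilt [-0.     -0.0002]
turn -0.0 shift [ 0.0005 -0.0011  0.0256]
```

play_rows(
  plan="0 0 0.015 0 0 0; 0 0 0.007 0 0 0; 0 0 0.0025 0 0 0; 0 0 0 0 0 0; 0 0 0 0 0 0",
)

```text
t: 17.62
tcp_pos: [0.4909, 0.3285, 0.03]
tool_rot: [0.0, -0.707, 0.707, -0.0]
wrist_force: [-0.1, 0.1, -0.9]
finger_gap: 0.215
```

play_rows(
  plan="0 0 0 0 0 0; 0 0 0 0 0 0; 0 0 0 0 0 0; 0 0 0 0 0 0; 0 0 -0.02 0 0 0; 0 0 -0.05 0 0 0; 0 0 -0.06 0 0 0; 0 0 0 0 0 0",
  grip=0.04,
)

```text
t: 18.62
tcp_pos: [0.4932, 0.3297, 0.1652]
tool_rot: [0.005, -0.707, 0.707, -0.002]
wrist_force: [0.2, -0.2, -0.4]
finger_gap: 0.467
```

```bash
python3 -c "
from h import *
go(.6365,.1403,.155,-np.pi/2)
a=cam('scene')['pixels']
cv2.imwrite('pics/s2.png',cv2.resize(a[60:340,70:390],None,fx=2,fy=2,interpolation=2))"
```

```text
t18.6 tcp [0.4932 0.3297 0.1652] gap0.467 j6 2.03 F [ 0.2 -0.2 -0.4] tilt [-0.0047 -0.0096]
turn -0.0 shift [ 0.1894 -0.1433  0.0102]
```

View pics/s2.png

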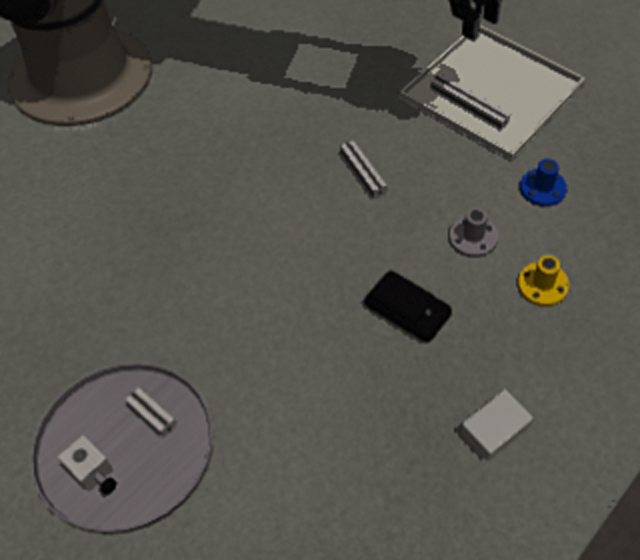

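Scene crop: the long bar lies in the tray (470,100), the short bar (150,410) and upright clamp (85,460) are in the dish, the middle bar and mouse are untouched. The steel foot is next.

play_rows(
  plan="0.0379 -0.0287 0 0 0 0; 0.0379 -0.0287 0 0 0 0; 0.0379 -0.0287 0 0 0 0; 0.0379 -0.0287 0 0 0 0; 0.0379 -0.0287 0 0 0 0; 0 0 0 0 0 0; 0 0 0 0 0 0",
  grip=0.058,
)

```text
t: 19.55
tcp_pos: [0.6332, 0.139, 0.1581]
tool_rot: [-0.001, -0.707, 0.707, 0.001]
wrist_force: [-0.0, -0.6, -0.1]
finger_gap: 0.678
```

```bash
python3 -c "
from h import *
go(.6365,.1403,.035,-np.pi/2)
a=cam('wrist','w5.png')"
```

```text
t19.6 tcp [0.6332 0.139  0.1581] gap0.678 j6 1.67 F [-0.  -0.6 -0.1] tilt [-0.      0.0031]
turn -0.001 shift [-0.0013 -0.0033  0.1231]
```

View pics/w5.png

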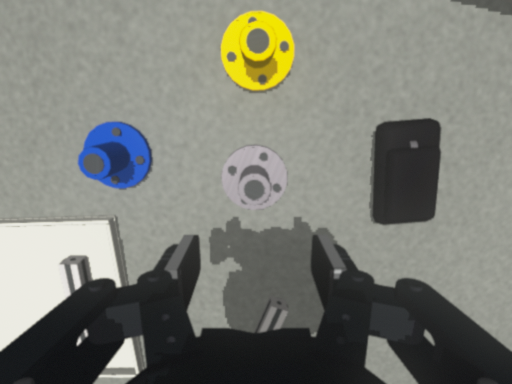

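Steel foot: flange centre (255,177), collar top (254,188). The yellow and blue ones stay clear of the fingers.

```bash
python3 -c "
from h import *
c=cam('wrist');print(w(c,255,177,.008),w(c,254,188,.048))"
```

```text
[0.64258297 0.13955326 0.008     ] [0.64232363 0.14033046 0.048     ]
```

play_rows(
  plan="-0.001 -0.006 0.04 0 0 0; 0 0 0.04 0 0 0; 0 0 0.025 0 0 0; 0 0 0.01 0 0 0; 0 0 0.006 0 0 0; 0 0 0 0 0 0; 0 0 0 0 0 0",
)

```text
t: 20.52
tcp_pos: [0.6408, 0.14, 0.0399]
tool_rot: [0.001, -0.707, 0.707, -0.001]
wrist_force: [0.2, 0.5, -0.3]
finger_gap: 0.679
```

play_rows(
  plan="0 0 0 0 0 0; 0 0 0 0 0 0; 0 0 0 0 0 0; 0 0 0 0 0 0; 0 0 0 0 0 0; 0 0 0 0 0 0",
  grip=0.0,
  grip_force=60,
)

```text
t: 21.28
tcp_pos: [0.6406, 0.14, 0.0396]
tool_rot: [0.001, -0.707, 0.707, -0.0]
wrist_force: [-0.4, 0.1, 6.2]
finger_gap: 0.306
```

```bash
python3 -c "
from h import *
go(.492,.427,.16,-np.pi/2)"
```

```text
t21.3 tcp [0.6406 0.14   0.0396] gap0.306 j6 1.67 F [-0.4  0.1  6.2] tilt [-0.0002 -0.0013]
turn -0.0 shift [-0.287   0.1486 -0.1204]
```

play_rows(
  plan="0 0 -0.02 0 0 0; 0 0 -0.045 0 0 0; 0 0 -0.045 0 0 0; -0.0478 0.0248 0 0 0 0; -0.0478 0.0248 0 0 0 0; -0.0478 0.0248 0 0 0 0; -0.0478 0.0248 0 0 0 0; -0.0478 0.0248 0 0 0 0; -0.048 0.0246 0 0 0 0; 0 0 0 0 0 0",
)

```text
t: 22.52
tcp_pos: [0.4887, 0.4301, 0.1478]
tool_rot: [0.001, 0.709, -0.705, -0.001]
wrist_force: [0.4, -0.3, -2.3]
finger_gap: 0.307
```

play_rows(
  plan="0 0 0.04 0 0 0; 0 0 0.035 0 0 0; 0 0 0.01 0 0 0; 0 0 0 0 0 0; 0 0 0 0 0 0",
)

```text
t: 23.15
tcp_pos: [0.4927, 0.4272, 0.0654]
tool_rot: [0.001, -0.707, 0.707, -0.0]
wrist_force: [0.3, -0.6, -1.0]
finger_gap: 0.31
```

```bash
python3 -c "
from h import *
go(.492,.427,.044,-np.pi/2)
a=cam('scene')['pixels']
cv2.imwrite('pics/s3.png',cv2.resize(a[50:210,230:400],None,fx=4,fy=4,interpolation=2)[:600])"
```

```text
t23.1 tcp [0.4927 0.4272 0.0654] gap0.310 j6 2.17 F [ 0.3 -0.6 -1. ] tilt [-0.0014 -0.0024]
turn -0.001 shift [0.0002 0.0007 0.0214]
```

View pics/s3.png

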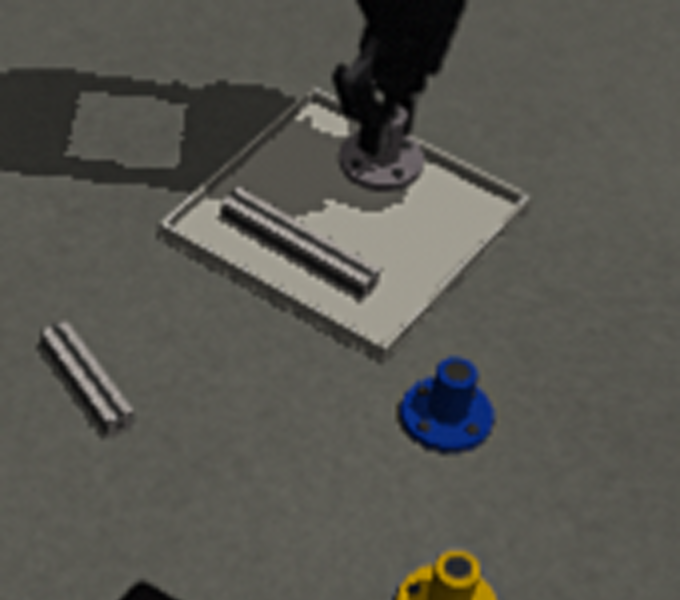

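The foot hangs level over the free half of the tray at (380,160), with the bar clear at (300,240). I'll lower it.

play_rows(
  plan="0 0 0.012 0 0 0; 0 0 0.006 0 0 0; 0 0 0.002 0 0 0; 0 0 0 0 0 0; 0 0 0 0 0 0; 0 0 0 0 0 0",
)

```text
t: 23.95
tcp_pos: [0.4917, 0.427, 0.0437]
tool_rot: [0.0, -0.707, 0.707, -0.0]
wrist_force: [0.3, 0.2, -2.2]
finger_gap: 0.309
```

play_rows(
  plan="0 0 0.0004 0 0 0; 0 0 0 0 0 0",
)

```text
t: 24.2
tcp_pos: [0.4917, 0.427, 0.0437]
tool_rot: [0.0, -0.707, 0.707, -0.0]
wrist_force: [-1.7, -0.1, 0.9]
finger_gap: 0.308
```

play_rows(
  plan="0 0 0 0 0 0; 0 0 0 0 0 0; 0 0 0 0 0 0; 0 0 0 0 0 0; 0 0 -0.02 0 0 0; 0 0 -0.04 0 0 0; 0 0 -0.06 0 0 0; 0 0 -0.04 0 0 0; 0 0 0 0 0 0; 0 0 0 0 0 0",
  grip=0.05,
)

```text
t: 25.45
tcp_pos: [0.4912, 0.4266, 0.2025]
tool_rot: [-0.001, -0.707, 0.707, 0.0]
wrist_force: [0.9, 0.5, -0.7]
finger_gap: 0.584
```

```bash
python3 -c "
from h import *
go(.492,.427,.2,-np.pi/2)
a=cam('scene')['pixels']
cv2.imwrite('pics/s4.png',cv2.resize(a[60:340,70:390],None,fx=2.1,fy=2.1,interpolation=2))"
```

```text
t25.4 tcp [0.4912 0.4266 0.2025] gap0.584 j6 2.17 F [ 0.9  0.5 -0.7] tilt [0.0009 0.0011]
turn -0.0 shift [-0.0004 -0.0008  0.0025]
```

View pics/s4.png

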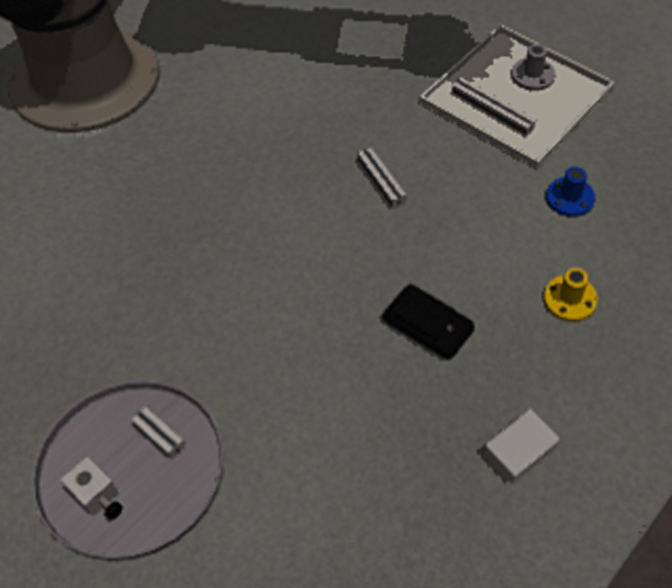

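The foot (533,70) and long bar (493,107) are in the tray, the clamp (88,483) and short bar (158,432) in the dish, all lying flat or upright. The middle bar and mouse are where they were, and the gripper is clear.

```bash
python3 -c "
from h import *
print(ctrl.hand_in())"
```

```text
the job is handed in; nothing more can be done
None
```

I put the steel foot and the longest bar in the tray, and the clamp and the shortest bar in the dish, and handed the job in at about 25.5 s.

- **Last picture:** all four parts were on their container floors, upright or flat, and clear of the rims and each other. The middle bar and mouse looked unmoved and the gripper was clear at about 0.2 m. I checked this by eye and did not measure the final poses.
- **Disagreement:** the wrist camera put parts about 4 mm further from the base (in x) than the top camera did. I aimed between the two, and every grasp held.

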